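# Crimp a badge with a mallet blow on the sprung pin

## Robot

A 6-joint arm with a two-finger parallel gripper is mounted at the origin on the work surface. World frame = base frame: x ahead of the robot, y to its left, z up, the work surface at z = 0. Lengths are in m, angles in rad, forces in N, time in s.
With the tool pointing down it reaches from about 0.4 to 0.925 m from the base axis. Payload 3.4 kg.
Tool frame: the origin (TCP) lies between the finger pads; the fingertips stand 25 mm ahead of it and the grasp point (between the pads) lies 6 mm ahead of it (ctrl.tips_ahead is the z of the fingertips in the tool frame, in m); z points along the fingers, y is the line along which they close (so a half turn about z gives the same grasp; the last joint's range is limited). The gripper opens to 85 mm and grips with 20 to 120 N. Pads are 22 mm wide; open, the fingers measure 114 mm over their backs; the gripper's body (76 mm by 85 mm) begins 54 mm behind the grasp point. The pads swing forward as they close: fully open they stand 13 mm farther back than shut.
Start: joints at [-0.073, 0.307, 1.506, -0, 1.328, -0.073], TCP at [0.575, -0, 0.232] pointing down, gripper open.
Joint ranges: [-3.12, 3.12], [-1.05, 2.28], [0.14, 2.33], [-1.42, 4.57], [0.1, 2.73], [-2.68, 2.68]. Speed limits (rad/s): [2.57, 2.57, 3.14, 3.14, 3.14, 3.14].

## Interface

Orientations are given as [roll, pitch, yaw] about the fixed x, y, z axes, in that order (R = Rz(yaw) Ry(pitch) Rx(roll)).
In Python, from cell import ctrl gives the robot as it stands.
- The arm moves only by the tool servo_tool, never from a script. Its argument "deltas" is one flat list of numbers, 5 for each row, row after row: the shift along the tool's x, y, z in m, then the turn about the tool's z in rad, then the closure, from -1 (fully open) to 1 (shut). A call has 1 to 20 rows; each row is the pose to reach, as a shift and turn from the pose commanded when the call began, along the tool's axes at that moment; what a row does not reach only later rows make up. A row lasts 1/12 s, in which the tool goes at most 41.7 mm and 7.16 degrees, less where a joint would pass 70% of its speed; a pose out of reach is approached as far as the arm can. A call with a gripper value outside its range is refused whole. The fingers move at their own pace and stop on an object; "force" is the grip in N (left out, the last holds). Time passes only in rows, so rows that repeat a pose let the fingers close. It gives the time, the measured TCP pose, the force, the opening and the grip force at its end, in the units of the state.
- ctrl.get_obs(): the state, without advancing time (a new reading comes with each control period).
- ctrl.grab_frame(name): name is "scene" or "side" or "wrist"; returns the picture (480x640x3 uint8, red, green, blue); there is no depth.
- ctrl.get_calibration(name): a dict with "vertical_fov" (degrees; the focal length in pixels is half the picture's height over the tangent of half this angle, whatever the lens; pixels are square), "cx", "cy" (the principal point, pixels), "cam_to_world" (4x4, takes a point from camera to world coordinates); the wrist camera has in their place "mount" (4x4, takes a point from camera to tool coordinates, whose origin is the TCP and whose axes are the flange's). Camera axes: x right, y down, z forward; pixel columns grow to the right and rows downward; lengths in m; the calibration is good to about 2 mm. A picture is of the moment at which its call begins: read the wrist's pose just before it. get_calibration takes no time and is no camera call.
- ctrl.hand_in(): hands the job in; it is judged then, once.
The state is a dict: "time_s": time; "joints": joint angles; "joint_vel": joint speeds; "effort": joint torques, N m; "tool_pos": TCP position; "orientation": TCP orientation; "wrist_force": force on the tool from outside, world axes, zero at the start; "moment": the same for the moment, N m; "gripper_width": finger opening in m; "grip_force": force on a finger pad.
Only numpy, scipy, OpenCV 4.12 (cv2) and the standard library are available. Lean on these libraries where they do the work, as an engineer would, in place of code of your own. Each camera call takes 0.05 s, during which the arm holds its last target. There are 200 camera calls.

## Task

Drop the one large badge flat into the round pocket of the crimping block and let go of it. Then take the mallet and, with it held in the gripper, strike the sprung pin with a brisk blow (not a slow press) that drives it down by at least two thirds of its 24 mm travel. Lift off so that the pin springs back up, set the mallet down on the table off the block, and leave the badge in its pocket and the other things where they are.

Things in the scene. Friction and masses are not known exactly. Their poses are not given: they have to be found in the camera images.
- block: Crimping block, fixed to the table: black base plate 140 x 230 x 10 mm, on it an aluminium block 120 (x) x 210 (y) mm whose top face is 40 mm above the table. Origin at the centre of its underside. The pocket lies towards its +y end (52 mm from the centre), the sprung pin towards its -y end (55 mm from the centre).
- pocket (a point): Centre of the floor of the round pocket in the block's top: 62 mm across, 8 mm deep, open above; its floor is 32 mm above the table.
- pin_top (a point): Centre of the top of the steel pin's flat round cap (38 mm across, 12 mm thick), 100 mm above the table when up. A spring with coils shows under the cap, and below it a dark guide bush of 34 mm diameter.
- pin (a joint): Travel of the sprung pin: 0 = up, 0.024 m = on its hard stop. The badge is crimped once the pin has gone down 16 mm or more. Its spring resists with 6 N at the start and 16 N at the end, and returns it.
- badge: The large badge: plain steel disc, 56 mm across, 12 mm thick, with a bevelled upper edge, lying on the table bevel up, 35 g. Origin at the centre of its underside, z up. There are two small badges as well.
- mallet: Soft-face mallet, about 0.45 kg, standing on a striking face: head upright, 94 mm tall, a square steel middle 44 x 44 mm from 22 to 72 mm height, a white face 40 mm across and 22 mm thick at each end. Round wooden handle, 21 mm thick, sticks out level 125 mm from the middle along the mallet's -x, at 47 mm height. Origin: centre of the lower face, z up. Grip it by the middle or handle.
- mallet_head (a point): Centre of the mallet's head, 47 mm above its lower striking face.
- small_a: Small badge, a bystander: steel disc 36 mm across, 12 mm thick. Origin at the centre of its underside.
- small_b: The other small badge, same size, a bystander.
- green_bottle: Green bottle, a bystander, 64 mm across, 210 mm tall. Origin at the centre of its underside.
- pin_jar: Small clear jar with yellow cap, a bystander, 44 mm across, 60 mm tall. Origin at the centre of its underside.
- driver: Screwdriver lying on the table beyond the block, a bystander, about 200 mm long.

How it is judged:
On the way, in this order (a step that is already met when the one before it is completed fails the run):
1. the large badge lies flat on the floor of the pocket and has been let go (horizontal distance between badge and pocket below 0.006 m and z of badge in the frame of pocket below 0.004 m and angle between badge's own z axis and vertical below 0.12 rad and contact force between the fingers and badge below 0.1 N), for 0.2 s.
2. the held mallet strikes the pin: the pin goes down faster than 0.05 m/s under it, with the badge in the pocket (horizontal distance between badge and pocket below 0.006 m and z of badge in the frame of pocket below 0.004 m and angle between badge's own z axis and vertical below 0.12 rad and value of joint pin above 0.003 m and velocity of joint pin above 0.05 m/s and contact force between mallet and block above 0.5 N and contact force between the fingers and mallet above 0.5 N).
3. the held mallet has the pin down by more than 15 mm of its 24 mm (value of joint pin above 0.015 m and contact force between mallet and block above 0.5 N and contact force between the fingers and mallet above 0.5 N).
At the end, for the whole second after the job is handed in: The large badge lies flat in the pocket (within 6 mm of its centre, underside less than 4 mm above its floor, tilted less than 0.12 rad), the pin is back up (within 3 mm), and the mallet is at rest on the table off the block, standing or lying (centre of the head below 57 mm) (horizontal distance between badge and pocket below 0.006 m and z of badge in the frame of pocket below 0.004 m and angle between badge's own z axis and vertical below 0.12 rad and value of joint pin below 0.003 m and height (world z) of mallet_head below 0.057 m and linear speed of each of mallet, badge below 0.02 m/s); the robot touches nothing.
It fails at once if a bystander (small badge, bottle, jar or screwdriver) is moved by more than 30 mm (distance of any of small_a, small_b, green_bottle, pin_jar, driver from where it was at the start of the episode above 0.03 m).
It also fails if it takes over 48 s, if anything falls off the work surface, if the arm or the gripper's body presses on something with over 40 N, if the wrist force passes 120 N, or if a joint passes its speed limit or range.

## Working session

There is one attempt and no reset: what is moved stays moved. The work goes in short steps, Python scripts to look and compute and a tool call to move; the robot and the scene stay as the last step left them, time stands still between calls to the robot, and variables do not carry over. Pictures are saved under pics/ and viewed, at most 10 in all, crops included, and the job is handed in when it is done.

Besides the shell and the picture viewer there is one more tool, called by a JSON object that holds its "api" and its "payload", one argument or row to a line. servo_tool: Moves the arm, as the interface text tells. Its arguments: {"type":"object","properties":{"deltas":{"type":"array","items":{"type":"number"}},"force":{"type":"number"}},"required":["deltas"]}

```bash
mkdir -p pics
cat > h.py <<'E'
import numpy as np,cv2
from cell import ctrl
from scipy.spatial.transform import Rotation as R
def cam(n):
    c=ctrl.get_calibration(n);f=240/np.tan(np.radians(c['vertical_fov'])/2)
    if 'mount' in c:
        o=ctrl.get_obs();T=np.eye(4);T[:3,:3]=R.from_euler('xyz',o['orientation']).as_matrix();T[:3,3]=o['tool_pos'];M=T@np.array(c['mount'])
    else: M=np.array(c['cam_to_world'])
    return f,c['cx'],c['cy'],M
def toz(n,u,v,z,k=None):
    f,cx,cy,M=k or cam(n);d=M[:3,:3]@[(u-cx)/f,(v-cy)/f,1];p=M[:3,3];return p+d*(z-p[2])/d[2]
def proj(n,P,k=None):
    f,cx,cy,M=k or cam(n);q=np.linalg.inv(M)@np.append(P,1);return f*q[0]/q[2]+cx,f*q[1]/q[2]+cy
def grab(n,name):
    im=ctrl.grab_frame(n)[:,:,::-1].copy();cv2.imwrite(f'pics/{name}.png',im);return im
E
python3 - <<'E'
from h import *
grab('scene','s0');grab('side','d0');grab('wrist','w0')
for n in('scene','side','wrist'):
    k=cam(n);print(n,k[0],k[1:3],k[3].round(3).tolist(),{a:b for a,b in ctrl.get_calibration(n).items() if a not in('cam_to_world','mount')})
print(ctrl.get_obs())
E
```

```text
scene 573.2509985738426 (319.5203751388106, 243.76036444198397) [[-0.093, 0.758, -0.646, 1.528], [0.996, 0.064, -0.068, 0.089], [-0.011, -0.649, -0.761, 1.209], [0.0, 0.0, 0.0, 1.0]] {'vertical_fov': 45.434686937809474, 'cx': 319.5203751388106, 'cy': 243.76036444198397}
side 451.424237475167 (309.5682677766041, 247.34149973620654) [[-0.984, -0.143, 0.106, 0.459], [-0.177, 0.719, -0.672, 0.689], [0.02, -0.68, -0.733, 0.864], [0.0, 0.0, 0.0, 1.0]] {'vertical_fov': 55.99475072382578, 'cx': 309.5682677766041, 'cy': 247.34149973620654}
wrist 331.42086073863646 (321.1547686993618, 239.87541959899684) [[1.0, -0.0, -0.001, 0.575], [-0.0, -0.964, -0.266, 0.067], [-0.001, 0.266, -0.964, 0.374], [0.0, 0.0, 0.0, 1.0]] {'vertical_fov': 71.8207126193492, 'cx': 321.1547686993618, 'cy': 239.87541959899684}
{'time_s': 0.15, 'joints': array([-7.35506268e-02,  3.07412411e-01,  1.50738641e+00,  1.98991712e-05,
        1.32841715e+00, -7.35136964e-02]), 'joint_vel': array([ 0.00115328, -0.00338079, -0.00418339,  0.00094949, -0.00035909,
        0.00033649]), 'effort': array([ 7.71606137e-04, -4.57977819e+01, -2.52218986e+01, -9.54763436e-05,
        8.49722768e-03, -4.89260890e-05]), 'tool_pos': array([ 5.74456326e-01, -6.40052332e-06,  2.31381277e-01]), 'orientation': array([-3.13997514e+00, -1.38486067e-04,  1.57075449e+00]), 'wrist_force': array([ 0.48002379, -0.50796404, -0.17220531]), 'moment': array([ 0.03921432, -0.01024496,  0.01014865]), 'grip_force': 0.0, 'gripper_width': 0.08518804531190909}
```

View pics/s0.png

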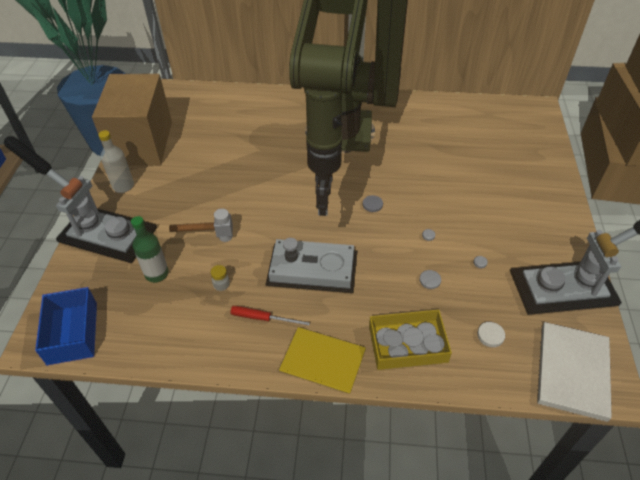

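View pics/w0.png

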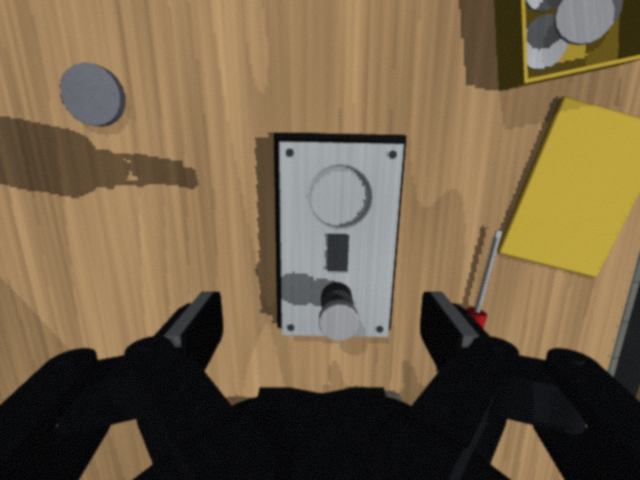

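Wrist view: block with pocket at (339,196), pin cap at (339,320) and a disc at (93,95). Scene view: discs at (373,204), (428,235), (480,262), (430,279) and (490,334), mallet head at (223,224) with its handle towards (172,227). I'll enlarge the discs and the mallet.

Run:
```python
from h import *
s=cv2.imread('pics/s0.png');
a=cv2.resize(s[185:300,350:510],(800,575),interpolation=cv2.INTER_CUBIC);cv2.imwrite('pics/s0d.png',a)
for u,v in[(373,204),(428,235),(480,262),(430,279),(490,334)]:
    p=toz('scene',u,v,.012);print(p.round(3),np.hypot(p[0],p[1]).round(3), 'px/56mm',(proj('scene',p+[0,.028,0])[0]-proj('scene',p-[0,.028,0])[0]))
print(toz('wrist',93,95,.012),toz('wrist',339,196,.04),toz('wrist',339,320,.1),toz('wrist',62,95,.012),toz('wrist',125,95,.012))
print([toz('wrist',*q,.04).round(3).tolist() for q in[(279,142),(404,143),(391,336),(282,336)]])
print(toz('scene',223,214,.094),toz('scene',172,227,.047))
d=cv2.imread('pics/d0.png');cv2.imwrite('pics/d0x.png',d)
```

```text
[0.348 0.122 0.012] 0.368 px/56mm 19.257477290067357
[0.455 0.278 0.012] 0.533 px/56mm 20.360493543894393
[0.54  0.413 0.012] 0.68 px/56mm 21.34387424117648
[0.608 0.279 0.012] 0.669 px/56mm 21.714125446825676
[0.763 0.417 0.012] 0.869 px/56mm 23.595155456177054
[0.34405949 0.11881728 0.012     ] [0.59272475 0.0204401  0.04      ] [ 0.59115981 -0.08515344  0.1       ] [0.31268615 0.11883521 0.012     ] [0.37643749 0.11879878 0.012     ]
[[0.534, 0.073, 0.04], [0.655, 0.072, 0.04], [0.654, -0.139, 0.04], [0.53, -0.139, 0.04]]
[ 0.49907521 -0.27924684  0.094     ] [ 0.51569879 -0.4246303   0.047     ]
```

View pics/s0d.png

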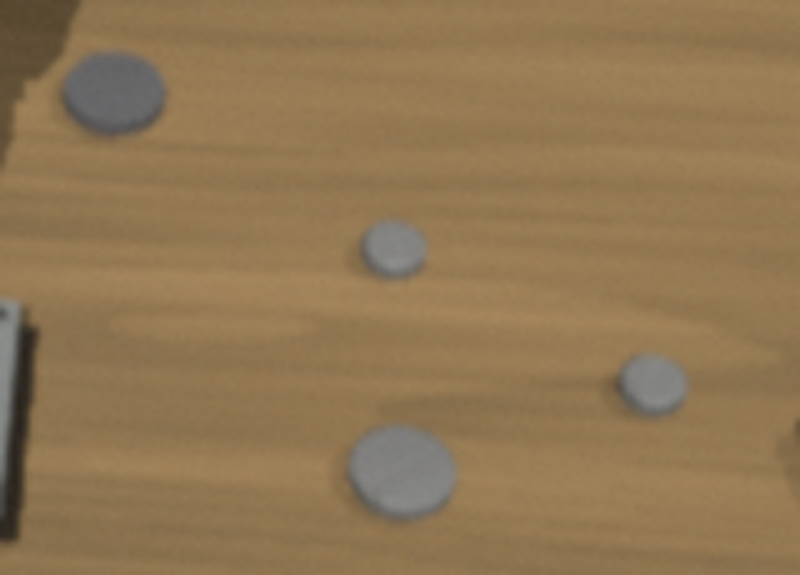

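View pics/d0.png

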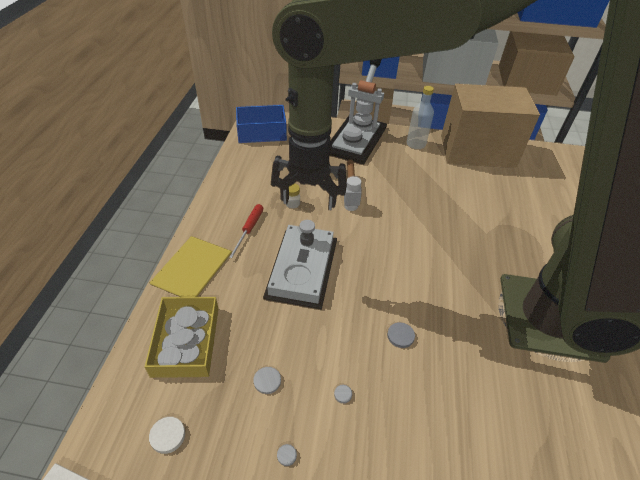

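The large badge is the bright disc at scene (430,279): about 55 mm wide, at (0.608, 0.279). The darker disc at (373,204) comes out at about 60 mm and is out of reach, so it is a decoy. I'll move to look down on the bright one.

{"api": "servo_tool", "payload": {
  "deltas": [0.04, 0.005, 0, 0, -1, 0.08, 0.012, 0, 0, -1, 0.12, 0.018, 0, 0, -1, 0.16, 0.024, 0, 0, -1, 0.2, 0.03, 0, 0, -1, 0.24, 0.034, 0, 0, -1, 0.24, 0.034, 0, 0, -1, 0.24, 0.034, 0, 0, -1, 0.24, 0.034, 0, 0, -1]
}}

```text
time_s: 0.9
tool_pos: [0.6085, 0.2399, 0.2314]
orientation: [-3.14, 0.001, 1.572]
wrist_force: [0.5, -1.6, 0.0]
gripper_width: 0.0856
grip_force: 0.0
```

Run:
```python
from h import *
k=cam('wrist');im=grab('wrist','w1');print(ctrl.get_obs()['tool_pos'],ctrl.get_obs()['orientation'])
print('pred',proj('wrist',[.608,.279,.012],k))
hsv=cv2.cvtColor(im,cv2.COLOR_BGR2HSV)
m=((hsv[:,:,1]<50)&(hsv[:,:,2]>90)).astype(np.uint8)
n,l,st,c=cv2.connectedComponentsWithStats(m)
for i in range(1,n):
    if st[i,4]>300: 
        x,y,w,h,_=st[i];print(st[i],c[i],toz('wrist',*c[i],.012,k).round(4),(toz('wrist',x+w,c[i][1],.012,k)-toz('wrist',x,c[i][1],.012,k))[0].round(4),(toz('wrist',c[i][0],y,.012,k)-toz('wrist',c[i][0],y+h,.012,k))[1].round(4))
```

```text
[0.60854743 0.23908669 0.23160633] [-3.14042096e+00  1.10113243e-03  1.57061329e+00]
pred (np.float64(320.4600781182288), np.float64(174.7462065651178))
[ 446    0   68   65 3596] [479.50027809  28.6807564 ] [0.7609 0.4174 0.012 ] 0.0654 0.0555
[ 227   13   38   41 1218] [245.55665025  33.51395731] [0.5356 0.4132 0.012 ] 0.0367 0.035
[ 586  134   54  234 4292] [617.45689655 267.73625349] [0.952  0.1733 0.012 ] 0.0625 0.2826
[ 292  149   52   52 2142] [317.27124183 174.68954248] [0.6046 0.2791 0.012 ] 0.0558 0.055
[ 457  155   85  137 7801] [502.11254967 223.29880785] [0.8108 0.2258 0.012 ] 0.0948 0.157
[  74  287   50   44 1729] [ 98.49219202 308.60670908] [0.3412 0.1204 0.012 ] 0.0602 0.0583
[ 256  356  104   37 3191] [307.9360702  372.92478847] [0.5921 0.0305 0.012 ] 0.1325 0.0552
```

View pics/w1.png

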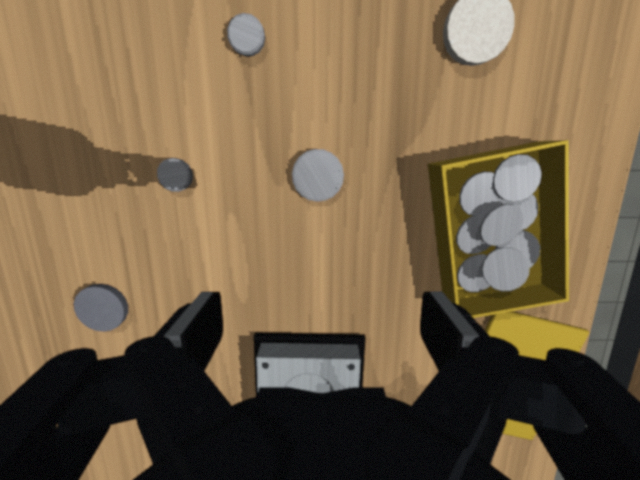

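Run:
```python
from h import *
print(ctrl.tips_ahead)
```

```text
0.025
```

{"api": "servo_tool", "payload": {
  "deltas": [0.02, -0.002, 0.03, 0, -1, 0.039, -0.004, 0.07, 0, -1, 0.039, -0.004, 0.11, 0, -1, 0.039, -0.004, 0.14, 0, -0.2, 0.039, -0.004, 0.16, 0, 0, 0.039, -0.004, 0.175, 0, 0.1, 0.039, -0.004, 0.18, 0, 0.1, 0.039, -0.004, 0.18, 0, 0.1, 0.039, -0.004, 0.18, 0, 0.1],
  "force": 30
}}

```text
time_s: 1.7
tool_pos: [0.6057, 0.278, 0.0528]
orientation: [3.141, -0.0, 1.569]
wrist_force: [-0.2, -0.1, -0.7]
gripper_width: 0.038
grip_force: 0.0
```

{"api": "servo_tool", "payload": {
  "deltas": [0, 0, 0, 0, -0.65, 0, 0, 0, 0, -0.65, 0, 0, 0, 0, -0.65, 0.001, -0.001, 0.012, 0, -0.65, 0.001, -0.001, 0.022, 0, -0.65, 0.001, -0.001, 0.025, 0, -0.65, 0.001, -0.001, 0.025, 0, -0.65],
  "force": 30
}}

```text
time_s: 2.28
tool_pos: [0.6024, 0.2795, 0.025]
orientation: [-3.138, 0.001, 1.571]
wrist_force: [-0.3, -1.2, 0.3]
gripper_width: 0.0703
grip_force: 0.0
```

Run:
```python
from h import *
o=ctrl.get_obs();print(o['tool_pos'],o['gripper_width'],o['wrist_force'],ctrl.tips_ahead)
im=grab('side','d1');u,v=map(int,proj('side',[.605,.279,.02]));print(u,v)
cv2.imwrite('pics/d1c.png',cv2.resize(im[v-60:v+60,u-70:u+70],(700,600),interpolation=cv2.INTER_CUBIC))
```

```text
[0.60235932 0.27947577 0.02498532] 0.07031805165706835 [-0.3472147  -1.21468638  0.28787684] 0.025
266 375
```

View pics/d1c.png

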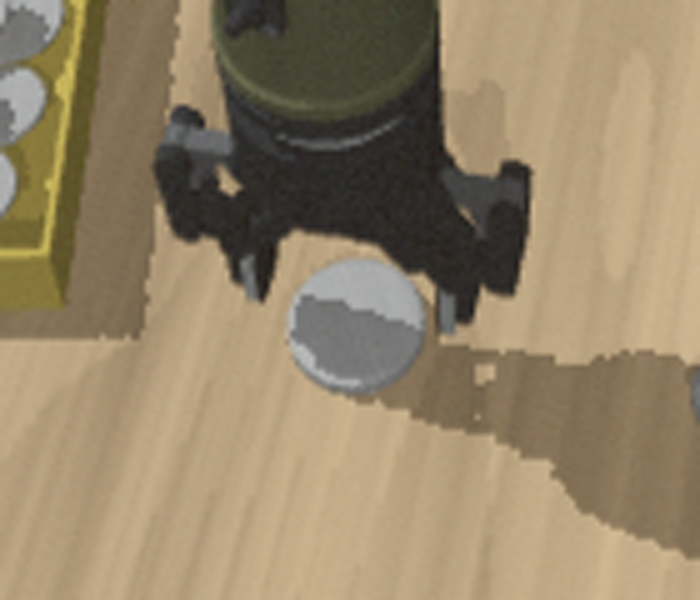

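Run:
```python
from h import *
for P in [(.605,.279,.012),(.605,.2795,0),(.577,.279,.012),(.633,.279,.012)]+[(x,y,z) for x in(.5675,.6375) for y in (.2685,.2905) for z in(0,.008)]:
    u,v=proj('side',P);print(P,round((u-196)*5),round((v-315)*5))
```

```text
(0.605, 0.279, 0.012) 352 311
(0.605, 0.2795, 0) 353 326
(0.577, 0.279, 0.012) 419 323
(0.633, 0.279, 0.012) 284 299
(0.5675, 0.2685, 0) 448 317
(0.5675, 0.2685, 0.008) 448 308
(0.5675, 0.2905, 0) 437 367
(0.5675, 0.2905, 0.008) 436 358
(0.6375, 0.2685, 0) 283 288
(0.6375, 0.2685, 0.008) 281 279
(0.6375, 0.2905, 0) 269 337
(0.6375, 0.2905, 0.008) 267 328
```

The side crop shows the badge free between the open fingers. Its centre is at crop (357,320), about 3 mm further +y than the wrist gave. I'll shift by 2 mm, go a little lower and close.

{"api": "servo_tool", "payload": {
  "deltas": [0.002, 0.002, 0.0025, 0, -0.65, 0.002, 0.002, 0.0025, 0, -0.2, 0.002, 0.002, 0.0025, 0, 0, 0.002, 0.002, 0.0025, 0, 0, 0.002, 0.002, 0.0025, 0, 0, 0.002, 0.002, 0.0025, 0, 0],
  "force": 30
}}

```text
time_s: 2.83
tool_pos: [0.6061, 0.282, 0.0249]
orientation: [3.141, -0.0, 1.571]
wrist_force: [0.3, -0.2, -0.1]
gripper_width: 0.0426
grip_force: 0.0
```

Run:
```python
from h import *
im=grab('side','d2');u,v=266,375
a=cv2.resize(im[v-60:v+60,u-40:u+40],(400,600),interpolation=cv2.INTER_CUBIC)
im=grab('scene','s2');u,v=map(int,proj('scene',[.605,.28,.02]));print(u,v)
b=cv2.resize(im[v-45:v+45,u-30:u+30],(400,600),interpolation=cv2.INTER_CUBIC)
cv2.imwrite('pics/ab.png',np.hstack([a,b]))
```

```text
430 276
```

View pics/ab.png

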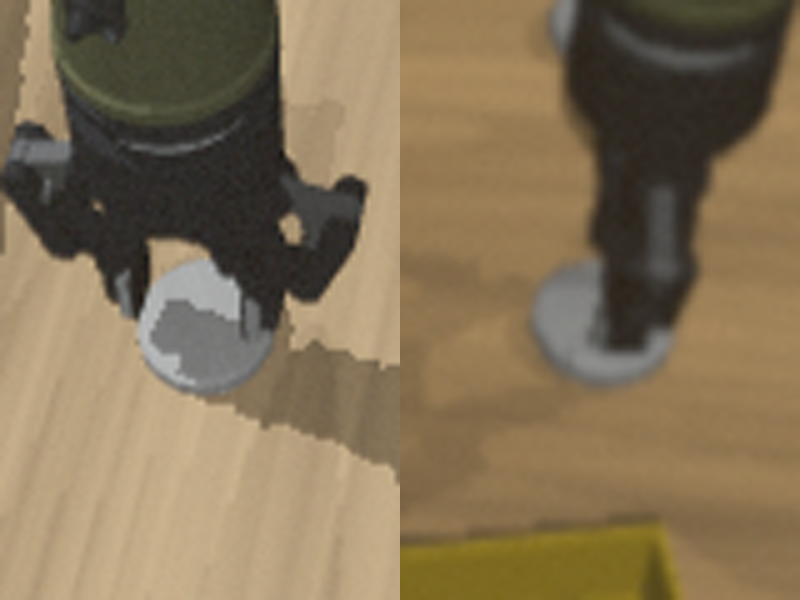

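The fingers closed above the badge: both views show the pads over its top. I'll triangulate the tip and badge positions.

Run:
```python
from h import *
print('badge scene',toz('scene',430.3,279,.012),'side',toz('side',267.4,378.6,.012))
for z in(.0,.01,.02,.03,.04): print(z,'scene near tip',toz('scene',433.75,283.5,z).round(4),'side left',toz('side',253,378.6,z).round(4),'side right',toz('side',277,382.6,z).round(4))
o=ctrl.get_obs();print(o['tool_pos'],o['joints'],o['wrist_force'],o['gripper_width'],o['grip_force'])
```

```text
badge scene [0.60815541 0.2795423  0.012     ] side [0.60210757 0.28151615 0.012     ]
0.0 scene near tip [0.6129 0.2899 0.    ] side left [0.6331 0.2813 0.    ] side right [0.5828 0.2806 0.    ]
0.01 scene near tip [0.6205 0.2883 0.01  ] side left [0.6311 0.286  0.01  ] side right [0.5814 0.2854 0.01  ]
0.02 scene near tip [0.6281 0.2866 0.02  ] side left [0.629  0.2907 0.02  ] side right [0.58   0.2901 0.02  ]
0.03 scene near tip [0.6356 0.2849 0.03  ] side left [0.627  0.2954 0.03  ] side right [0.5785 0.2948 0.03  ]
0.04 scene near tip [0.6432 0.2833 0.04  ] side left [0.625  0.3001 0.04  ] side right [0.5771 0.2995 0.04  ]
[0.60605025 0.2819637  0.02477709] [ 3.72301776e-01  6.27085436e-01  1.52673752e+00 -3.25229851e-05
  9.87544950e-01  3.72326290e-01] [-0.0332233   0.19822467  0.02290587] 0.04261727523090742 0.0
```

{"api": "servo_tool", "payload": {
  "deltas": [0, 0, 0, 0, -0.6, 0, 0, 0, 0, -0.6, 0, 0, 0, 0, -0.6, 0, 0, 0.003, 0, -0.6, 0, 0, 0.006, 0, -0.6, 0, 0, 0.006, 0, -0.6]
}}

```text
time_s: 3.43
tool_pos: [0.6054, 0.2817, 0.0178]
orientation: [-3.14, 0.0, 1.571]
wrist_force: [-0.1, 0.4, -0.4]
gripper_width: 0.0677
grip_force: 0.0
```

Run:
```python
from h import *
o=ctrl.get_obs();print(o['tool_pos'],o['joints'],o['wrist_force'],o['gripper_width'],o['grip_force'])
```

```text
[0.6054325  0.28174663 0.01777022] [3.72310045e-01 6.35325001e-01 1.53203209e+00 2.26681146e-05
 9.75604579e-01 3.72317930e-01] [-0.13001571  0.37184299 -0.37339351] 0.067702521242529 0.0
```

{"api": "servo_tool", "payload": {
  "deltas": [0, 0, 0.003, 0, -0.6, 0, 0, 0.003, 0, -0.6]
}}

```text
time_s: 3.6
tool_pos: [0.6056, 0.2818, 0.0149]
orientation: [-3.141, 0.0, 1.571]
wrist_force: [-0.0, 0.6, 0.2]
gripper_width: 0.0683
grip_force: 0.0
```

{"api": "servo_tool", "payload": {
  "deltas": [0, 0, 0, 0, -0.45, 0, 0, 0, 0, -0.3, 0, 0, 0, 0, -0.2, 0, 0, 0, 0, -0.2]
}}

```text
time_s: 3.93
tool_pos: [0.6061, 0.282, 0.0157]
orientation: [3.141, -0.0, 1.571]
wrist_force: [0.2, -0.3, -0.6]
gripper_width: 0.0513
grip_force: 0.0
```

{"api": "servo_tool", "payload": {
  "deltas": [0, 0, 0.002, 0, -0.2, 0, 0, 0.004, 0, -0.2, 0, 0, 0.004, 0, -0.2]
}}

```text
time_s: 4.18
tool_pos: [0.6057, 0.2818, 0.0111]
orientation: [-3.141, 0.0, 1.571]
wrist_force: [0.4, -0.9, 0.1]
gripper_width: 0.0514
grip_force: 0.0
```

Run:
```python
from h import *
o=ctrl.get_obs();print(o['tool_pos'],o['wrist_force'],o['gripper_width'],o['grip_force'])
im=grab('side','d3');u,v=266,375
a=cv2.resize(im[v-50:v+50,u-35:u+35],(400,571),interpolation=cv2.INTER_CUBIC)
im=grab('scene','s3');u,v=430,276
b=cv2.resize(im[v-40:v+30,u-25:u+25],(400,571),interpolation=cv2.INTER_CUBIC)
cv2.imwrite('pics/ab3.png',np.hstack([a,b]))
```

```text
[0.60567205 0.28182524 0.01113511] [ 0.40160081 -0.87017369  0.11025193] 0.05137247317829927 0.0
```

View pics/ab3.png

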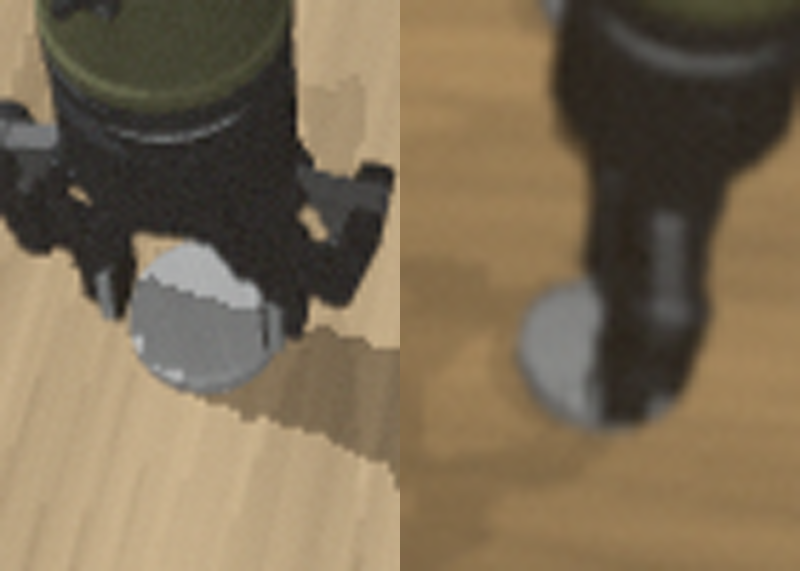

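{"api": "servo_tool", "payload": {
  "deltas": [0, 0, 0.002, 0, -0.2, 0, 0, 0.003, 0, -0.2]
}}

```text
time_s: 4.45
tool_pos: [0.6063, 0.2821, 0.0092]
orientation: [3.141, -0.0, 1.571]
wrist_force: [-2.3, -1.5, 10.5]
gripper_width: 0.0509
grip_force: 5.3
```

Run:
```python
from h import *
o=ctrl.get_obs();print(o['time_s'],o['tool_pos'],o['wrist_force'],o['moment'],o['gripper_width'],o['grip_force'])
```

```text
4.45 [0.60631228 0.28214455 0.00921091] [-2.29386384 -1.47708014 10.51741336] [-0.14714578  0.56672555 -0.01808649] 0.05085390344946699 5.322288504685275
```

{"api": "servo_tool", "payload": {
  "deltas": [0, 0, -0.005, 0, -0.2, 0, 0, -0.005, 0, -0.65, 0, 0, -0.005, 0, -0.65, 0, 0, -0.005, 0, -0.65, 0, 0, -0.002, 0, -0.65, 0, 0, 0.001, 0, -0.65, 0, 0, 0.002, 0, -0.65]
}}

```text
time_s: 5.03
tool_pos: [0.6054, 0.2818, 0.0057]
orientation: [-3.14, 0.001, 1.571]
wrist_force: [-0.3, 0.2, 0.4]
gripper_width: 0.0701
grip_force: 0.0
```

{"api": "servo_tool", "payload": {
  "deltas": [0, 0, 0.002, 0, -0.65, 0, 0, 0.003, 0, -0.65]
}}

```text
time_s: 5.2
tool_pos: [0.6057, 0.2819, 0.003]
orientation: [-3.141, 0.0, 1.571]
wrist_force: [0.4, -0.4, 0.7]
gripper_width: 0.0708
grip_force: 0.0
```

{"api": "servo_tool", "payload": {
  "deltas": [-0.004, 0, 0.002, 0, -0.65, -0.004, 0, 0.004, 0, -0.65, -0.004, 0, 0.004, 0, -0.65]
}}

```text
time_s: 5.45
tool_pos: [0.6057, 0.2775, -0.0009]
orientation: [-3.141, 0.0, 1.57]
wrist_force: [-0.1, -0.1, 0.3]
gripper_width: 0.0705
grip_force: 0.0
```

{"api": "servo_tool", "payload": {
  "deltas": [0, 0, 0, 0, -0.4, 0, 0, 0, 0, -0.25, 0, 0, 0, 0, -0.2, 0, 0, 0, 0, -0.2, 0, 0, 0, 0, -0.2]
}}

```text
time_s: 5.87
tool_pos: [0.6063, 0.2781, -0.0001]
orientation: [3.141, -0.0, 1.571]
wrist_force: [0.2, -0.2, 2.6]
gripper_width: 0.0539
grip_force: 31.8
```

Gripped: width 54 mm, grip force 32 N. The pads turn out to reach about 20 mm less far than nominal, so I'll use contact for heights. Lifting and carrying to above the pocket.

{"api": "servo_tool", "payload": {
  "deltas": [0, 0, -0.03, 0, -0.2, 0, 0, -0.07, 0, -0.2, -0.03, -0.003, -0.08, 0, -0.2, -0.07, -0.006, -0.08, 0, -0.2, -0.11, -0.01, -0.08, 0, -0.2, -0.15, -0.013, -0.08, 0, -0.2, -0.19, -0.013, -0.08, 0, -0.2, -0.225, -0.013, -0.08, 0, -0.2, -0.25, -0.013, -0.08, 0, -0.2, -0.258, -0.013, -0.08, 0, -0.2, -0.258, -0.013, -0.08, 0, -0.2, -0.258, -0.013, -0.08, 0, -0.2, -0.258, -0.013, -0.08, 0, -0.2]
}}

```text
time_s: 6.95
tool_pos: [0.593, 0.0213, 0.0795]
orientation: [-3.142, -0.001, 1.571]
wrist_force: [0.6, -0.1, 0.6]
gripper_width: 0.0543
grip_force: 32.0
```

Run:
```python
from h import *
o=ctrl.get_obs();print(o['time_s'],o['tool_pos'],o['gripper_width'],o['grip_force'])
P=o['tool_pos']*1;P[2]=.06
im=grab('side','d4');u,v=map(int,proj('side',P));print(u,v)
a=cv2.resize(im[v-40:v+60,u-40:u+40],(400,500),interpolation=cv2.INTER_CUBIC)
im=grab('scene','s4');u,v=map(int,proj('scene',P));print(u,v)
b=cv2.resize(im[v-40:v+40,u-32:u+32],(400,500),interpolation=cv2.INTER_CUBIC)
cv2.imwrite('pics/ab4.png',np.hstack([a,b]))
```

```text
6.95 [0.59300743 0.02126372 0.07952877] 0.05430995692835133 32.03553719795309
296 267
331 256
```

View pics/ab4.png

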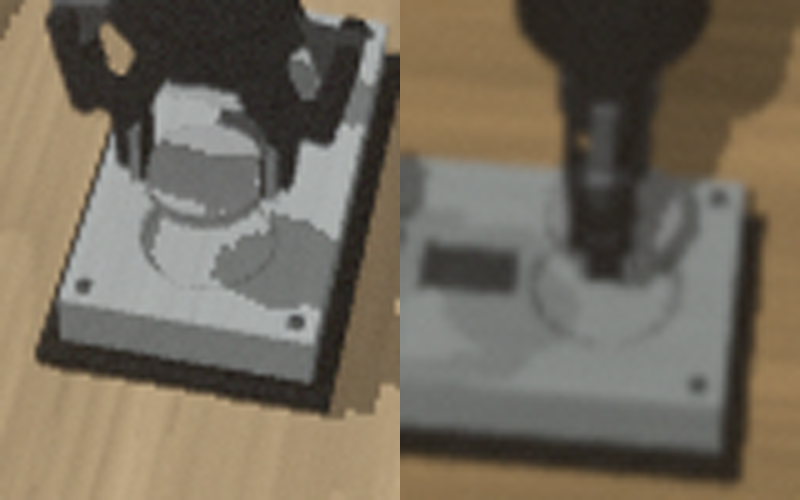

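Run:
```python
from h import *
s=lambda x,y,z:toz('side',256+x/5,227+y/5,z).round(4)
c=lambda x,y,z:toz('scene',299+(x-400)/6.25,216+y/6.25,z).round(4)
print('side pocket',s(208,242,.04),'badge',s(210,164,.092))
print('scene pocket',c(607,288,.04),'badge',c(626,220,.092),c(620,220,.092))
print('nominal proj of pocket/badge from wrist:')
for P in([.5927,.0204,.04],[.593,.0213,.092]):
    u,v=proj('side',P);a,b=proj('scene',P);print(((u-256)*5,(v-227)*5),(400+(a-299)*6.25,(b-216)*6.25))
# wrist frame view of pocket, saved
im=grab('wrist','w4')
# refine pocket in w0 by ellipse rim : print pocket from block corners in w0
k=cam('wrist')
```

```text
side pocket [0.5901 0.0283 0.04  ] badge [0.5899 0.025  0.092 ]
scene pocket [0.5959 0.0222 0.04  ] badge [0.6015 0.0301 0.092 ] [0.6017 0.0277 0.092 ]
nominal proj of pocket/badge from wrist:
(np.float64(205.9116805951635), np.float64(228.53233094459142)) (np.float64(603.205976123326), np.float64(281.82723673301774))
(np.float64(204.8191996752712), np.float64(157.0469768409157)) (np.float64(606.0231372366704), np.float64(202.54385165288545))
```

Run:
```python
import cv2,numpy as np
d=cv2.imread('pics/w0.png');w=cv2.resize(d[120:240,265:415],(750,600),interpolation=cv2.INTER_CUBIC);cv2.imwrite('pics/w0p.png',w)
```

```text
(no output)
```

View pics/w0p.png

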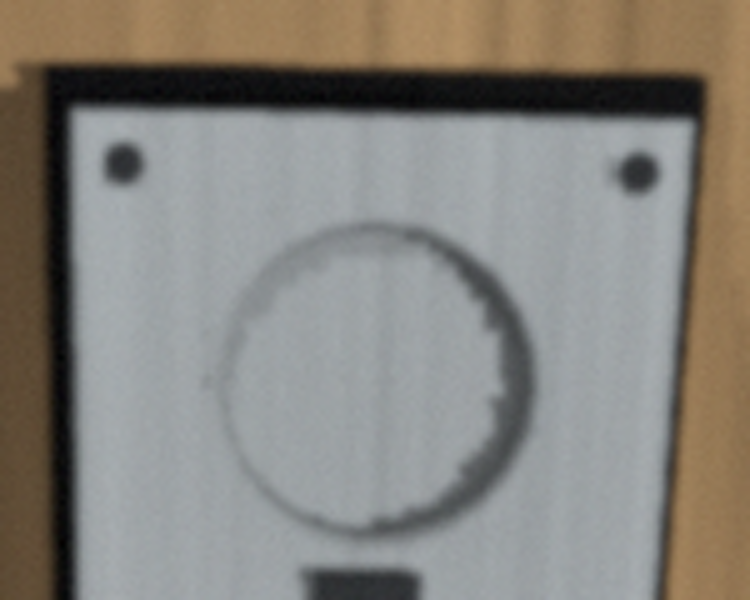

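The pocket rim in the crop is centred at (377,379), i.e. wrist pixel (340.5,196), which gives (0.594, 0.0205). The held badge is at about (0.5925, 0.021), so I'll correct x by 1.5 mm and lower until just above the block face.

{"api": "servo_tool", "payload": {
  "deltas": [0, 0.0015, 0.015, 0, -0.2, 0, 0.0015, 0.03, 0, -0.2, 0, 0.0015, 0.035, 0, -0.2, 0, 0.0015, 0.0365, 0, -0.2, 0, 0.0015, 0.037, 0, -0.2, 0, 0.0015, 0.037, 0, -0.2]
}}

```text
time_s: 7.6
tool_pos: [0.5949, 0.0204, 0.0429]
orientation: [3.141, 0.0, 1.571]
wrist_force: [0.3, -0.7, -0.8]
gripper_width: 0.0545
grip_force: 32.0
```

{"api": "servo_tool", "payload": {
  "deltas": [0, 0, 0.001, 0, -0.2, 0, 0, 0.002, 0, -0.2, 0, 0, 0.002, 0, -0.2]
}}

```text
time_s: 7.85
tool_pos: [0.5948, 0.0199, 0.041]
orientation: [3.141, 0.0, 1.571]
wrist_force: [-0.2, 0.0, -0.9]
gripper_width: 0.0542
grip_force: 32.0
```

{"api": "servo_tool", "payload": {
  "deltas": [0, 0, 0.001, 0, -0.2, 0, 0, 0.001, 0, -0.2]
}}

```text
time_s: 8.02
tool_pos: [0.5945, 0.0199, 0.0397]
orientation: [3.141, -0.0, 1.571]
wrist_force: [-0.9, -0.1, -0.6]
gripper_width: 0.0547
grip_force: 32.0
```

{"api": "servo_tool", "payload": {
  "deltas": [0, 0, 0.001, 0, -0.2, 0, 0, 0.001, 0, -0.2]
}}

```text
time_s: 8.18
tool_pos: [0.5944, 0.0199, 0.0385]
orientation: [-3.141, -0.0, 1.571]
wrist_force: [0.1, 0.4, 0.7]
gripper_width: 0.0541
grip_force: 32.0
```

{"api": "servo_tool", "payload": {
  "deltas": [0, 0, 0.001, 0, -0.2, 0, 0, 0.001, 0, -0.2]
}}

```text
time_s: 8.35
tool_pos: [0.5944, 0.02, 0.0374]
orientation: [-3.141, 0.0, 1.571]
wrist_force: [-0.4, -1.1, -0.1]
gripper_width: 0.0545
grip_force: 32.0
```

{"api": "servo_tool", "payload": {
  "deltas": [0, 0, 0.001, 0, -0.2, 0, 0, 0.001, 0, -0.2]
}}

```text
time_s: 8.52
tool_pos: [0.5946, 0.0199, 0.0371]
orientation: [3.141, 0.0, 1.571]
wrist_force: [-0.5, -0.0, 3.0]
gripper_width: 0.054
grip_force: 34.6
```

{"api": "servo_tool", "payload": {
  "deltas": [0, 0, 0.001, 0, -0.2, 0, 0, 0.001, 0, -0.2]
}}

```text
time_s: 8.68
tool_pos: [0.5946, 0.02, 0.037]
orientation: [3.141, 0.0, 1.571]
wrist_force: [-4.1, -0.4, 10.1]
gripper_width: 0.0543
grip_force: 38.4
```

{"api": "servo_tool", "payload": {
  "deltas": [0, 0, 0.001, 0, -0.2, 0, 0, 0.001, 0, -0.2]
}}

```text
time_s: 8.85
tool_pos: [0.5946, 0.0199, 0.037]
orientation: [3.14, 0.0, 1.571]
wrist_force: [-5.1, 0.5, 16.2]
gripper_width: 0.0539
grip_force: 42.0
```

Contact came at TCP 0.037, 3 mm below the rim height relative to the grasp. The badge is therefore inside the rim and the fingertips are resting on the block. I'll ease off and release.

{"api": "servo_tool", "payload": {
  "deltas": [0, 0, -0.003, 0, -0.2, 0, 0, -0.003, 0, -0.3, 0, 0, -0.003, 0, -0.4, 0, 0, -0.003, 0, -0.5, 0, 0, -0.003, 0, -0.65, 0, 0, -0.003, 0, -0.65, 0, 0, -0.003, 0, -0.65, 0, 0, -0.03, 0, -0.65, 0, 0, -0.07, 0, -0.65, 0, 0, -0.11, 0, -0.8, 0, 0, -0.15, 0, -1, -0.04, 0, -0.19, 0, -1, -0.06, 0, -0.2, 0, -1, -0.06, 0, -0.2, 0, -1, -0.06, 0, -0.2, 0, -1]
}}

```text
time_s: 10.1
tool_pos: [0.5955, -0.0415, 0.2364]
orientation: [3.138, 0.001, 1.568]
wrist_force: [-0.3, 0.8, 0.5]
gripper_width: 0.0858
grip_force: 0.0
```

Run:
```python
from h import *
k=cam('wrist');o=ctrl.get_obs();print(o['time_s'],o['tool_pos'],o['wrist_force'])
im=grab('wrist','w5');grab('scene','s5');grab('side','d5')
np.save('k5.npy',k[3])
for P in([.594,.0205,.04],[.594,.0205,.044],[.591,-.086,.1]):print(proj('wrist',P,k))
g=cv2.cvtColor(im,cv2.COLOR_BGR2GRAY);u,v=map(int,proj('wrist',[.594,.0205,.04],k))
c=cv2.resize(g[v-35:v+35,u-35:u+35],(35,35),interpolation=cv2.INTER_AREA)
for r in c:print(''.join(' .:-=+*#%@'[min(9,x//24)] for x in r))
for f in('s5','d5'):
    g=cv2.imread(f'pics/{f}.png',0);n={'s':'scene','d':'side'}[f[0]];u,v=map(int,proj(n,[.594,.0205,.04]))
    print(f,u,v)
    for r in g[v-18:v+18,u-20:u+20]:print(''.join(' .:-=+*#%@'[min(9,x//24)] for x in r))
```

```text
10.1 [ 0.59549768 -0.04149277  0.23636973] [-0.26496332  0.81206871  0.49928867]
(np.float64(318.0843267297583), np.float64(153.19651071626348))
(np.float64(318.06497256247116), np.float64(153.25603716979901))
(np.float64(315.0720732603774), np.float64(276.51186788010335))
***************************##******
*************++===+++++****#*******
****#*****++==---======+***#*******
********++=---==+++++++==+*********
*******+=--==++********+===********
******+=--=++************+==+******
*****+=--=+***************+==+*****
*****=--=+******************+=+****
****+--=++*******************+=****
***+=--=+********************+=+***
***=--=+**********************+=***
**+=-=++**********************+=+**
**+--=+++**********************+=**
**=--+++++*+*******************+=+*
**=-=++*+++********************+=+*
*+--=+**+++*+*******************=+*
*+--=++**+++*+******************+=*
*+--=++**+++******************+*+=*
*+--=+++**++******************+*==*
*+=-=++++*+++**+****************==*
**=-==+++***++******************==*
**=-==+++***+++****************+=+*
**=-==++++**++*****************+=+
[... 2707 characters left out ...]
***
********=***********************+=+*****
********=***********************==+*****
********=**********************+==+*****
********++*********************+==+*****
********+=********************+===******
*********=+*******************+-==******
*********+=+****************++-==*******
***********=+**************+=-==+*******
************==+***********+=--=+********
*************+===+++*++++=====**********
***************+======-=====+***********
******************+=====++**************
****************************************
****************************************
****************************************
++**************************************
===+=***********************************
```

The badge is centred in the pocket. Next I'll locate the mallet and its neighbours before moving there.

Run:
```python
from h import *
print('bottle',toz('scene',154,277,0),toz('scene',138,222,.21),'jar',toz('scene',220,288,0),toz('scene',219,269,.06))
print('side jar',toz('side',293,187,.06),'mallet top',toz('side',354,181,.094))
```

```text
bottle [ 0.65425389 -0.44668127  0.        ] [ 0.64873005 -0.43770308  0.21      ] jar [ 0.67481041 -0.26446839  0.        ] [ 0.65855199 -0.2617371   0.06      ]
side jar [ 0.66086873 -0.26266546  0.06      ] mallet top [ 0.4961504 -0.2800763  0.094    ]
```

{"api": "servo_tool", "payload": {
  "deltas": [-0.04, -0.01, -0.02, 0, -1, -0.08, -0.02, -0.04, 0, -1, -0.12, -0.04, -0.06, 0, -1, -0.16, -0.06, -0.06, 0, -1, -0.2, -0.08, -0.06, 0, -1, -0.22, -0.09, -0.06, 0, -1, -0.22, -0.09, -0.06, 0, -1, -0.22, -0.09, -0.06, 0, -1, -0.22, -0.09, -0.06, 0, -1]
}}

```text
time_s: 11.0
tool_pos: [0.5042, -0.259, 0.2932]
orientation: [-3.14, -0.002, 1.571]
wrist_force: [0.4, 0.2, -0.4]
gripper_width: 0.0854
grip_force: 0.0
```

Run:
```python
from h import *
k=cam('wrist');o=ctrl.get_obs();print(o['time_s'],o['tool_pos'],o['orientation'])
im=grab('wrist','w6');print(proj('wrist',[.499,-.279,.094],k),proj('wrist',[.5157,-.4246,.047],k))
hsv=cv2.cvtColor(im,cv2.COLOR_BGR2HSV)
m=((hsv[:,:,1]<40)&(hsv[:,:,2]>110)).astype(np.uint8)
n,l,st,c=cv2.connectedComponentsWithStats(m)
for i in range(1,n):
    if st[i,4]>200: print(st[i],c[i].round(1),toz('wrist',*c[i],.094,k).round(4))
u,v=map(int,proj('wrist',[.499,-.279,.094],k))
S=im[max(0,v-70):v+230,u-100:u+100][::5,::4]
H=cv2.cvtColor(S,cv2.COLOR_BGR2HSV)
for y in range(S.shape[0]):print(max(0,v-70)+5*y,''.join('x' if p[2]<40 else ('#' if p[1]<40 and p[2]>150 else '+' if p[1]<40 else 'h' if p[1]>140 and p[0]<15 else '.') for p in H[y]))
print(u-100)
```

```text
11.0 [ 0.50424068 -0.25899452  0.29315511] [-3.13957025e+00 -2.45232359e-03  1.57054651e+00]
(np.float64(316.0577753681677), np.float64(233.4571056736343)) (np.float64(329.85615164925247), np.float64(332.0201222601579))
[ 344    0  120  100 9236] [406.   49.7] [ 0.5828 -0.104   0.094 ]
[541   0  27  84 304] [553.9  40. ] [ 0.7178 -0.0962  0.094 ]
[ 297  214   40   45 1285] [317.6 237.6] [ 0.5006 -0.2836  0.094 ]
[312 381  31  12 228] [324.1 387.1] [ 0.5079 -0.4717  0.094 ]
163 ..................................................
168 ..................................................
173 ..................................................
178 ..................................................
183 ..................................................
188 ..................................................
193 ..................................................
198 ..................................................
203 ..................................................
208 ..................................................
213 .....................++++++++.....................
218 .............
[... 1981 characters left out ...]
xxxxxxxxxxxxxxxxxxxxxxxxxxxxxx......
403 xxxx..xxxxxxxxxxxxxxxxxxxxxxxxxxxxxxxxxxxxxxxxx...
408 xxxxxxxxxxxxxxxxxxxxxxxxxxxxxxxxxxxxxxxxxxxxxxxxxx
413 xxxxxxxxxxxxxxxxxxxxxxxxxxxxxxxxxxxxxxxxxxxxxxxxxx
418 xxxxxxxxxxxxxxxxxxxxxxxxxxxxxxxxxxxxxxxxxxxxxxxxxx
423 xxxxxxxxxxxxxxxxxxxxxxxxxxxxxxxxxxxxxxxxxxxxxxxxxx
428 xxxxxxxxxxxxxxxxxxxxxxxxxxxxxxxxxxxxxxxxxxxxxxxxxx
433 xxxxxxxxxxxxxxxxxxxxxxxxxxxxxxxxxxxxxxxxxxxxxxxxxx
438 xxxxxxxxxxxxxxxxxxxxxxxxxxxxxxxxxxxxxxxxxxxxxxxxxx
443 xxxxxxxxxxxxxxxxxxxxxxxxxxxxxxxxxxxxxxxxxxxxxxxxxx
448 xxxxxxxxxxxxxxxxxxxxxxxxxxxxxxxxxxxxxxxxxxxxxxxxxx
453 xxxxxxxxxxxxxxxxxxxxxxxxxxxxxxxxxxxxxxxxxxxxxxxxxx
458 xxxxxxxxxxxxxxxxxxxxxxxxxxxxxxxxxxxxxxxxxxxxxxxxxx
216
```

Run:
```python
from h import *
k=cam('wrist');im=cv2.imread('pics/w6.png');H=cv2.cvtColor(im,cv2.COLOR_BGR2HSV)
m=(H[:,:,1]>140)&(H[:,:,0]<15)&(H[:,:,2]>40);P=[]
for r in range(265,336,3):
    c=np.where(m[r,300:360])[0]+300
    P.append(toz('wrist',c.mean(),r,.0545,k)[:2])
P=np.array(P);a=np.polyfit(P[:,1],P[:,0],1);print('slope dx/dy',a,'x at y=-.284',np.polyval(a,-.284),np.abs(P[:,0]-np.polyval(a,P[:,1])).max(),P[0],P[-1])
g=((H[:,:,1]<40)&(H[:,:,2]>150)).astype(np.uint8)[200:270,280:350];cs,_=cv2.findContours(g,0,1);c=max(cs,key=cv2.contourArea);(x,y),r=cv2.minEnclosingCircle(c);print(x+280,y+200,r,toz('wrist',x+280,y+200,.094,k),cv2.boundingRect(c))
```

```text
slope dx/dy [-0.16661135  0.45174403] x at y=-.284 0.4990616542953008 0.0009263715945526663 [ 0.50654205 -0.32827216] [ 0.52158676 -0.42274668]
316.19444274902344 240.5 18.365497589111328 [ 0.49961847 -0.28642415  0.094     ] (18, 23, 37, 35)
```

Mallet head is at about (0.499, -0.284), with yaw 0.165 rad by the handle fit. I'll align with it and descend open over the head.

{"api": "servo_tool", "payload": {
  "deltas": [-0.012, -0.002, 0.02, -0.08, -1, -0.024, -0.0045, 0.06, -0.165, -1, -0.024, -0.0045, 0.1, -0.165, -1, -0.024, -0.0045, 0.14, -0.165, -1, -0.024, -0.0045, 0.17, -0.165, -1, -0.024, -0.0045, 0.2, -0.165, -1, -0.024, -0.0045, 0.22, -0.165, -1, -0.024, -0.0045, 0.24, -0.165, -1, -0.024, -0.0045, 0.251, -0.165, -1, -0.024, -0.0045, 0.251, -0.165, -1]
}}

```text
time_s: 11.88
tool_pos: [0.499, -0.2811, 0.0407]
orientation: [-3.137, -0.004, 1.738]
wrist_force: [0.5, 0.5, 0.4]
gripper_width: 0.0855
grip_force: 0.0
```

{"api": "servo_tool", "payload": {
  "deltas": [0, 0, 0, 0, -0.6, 0, 0, 0, 0, -0.3, 0, 0, 0, 0, 0, 0, 0, 0, 0, 0.1, 0, 0, 0, 0, 0.1, 0, 0, 0, 0, 0.1, 0, 0, 0, 0, 0.1],
  "force": 90
}}

```text
time_s: 12.47
tool_pos: [0.5005, -0.2845, 0.0454]
orientation: [3.14, 0.002, 1.736]
wrist_force: [-2.2, 0.8, 6.0]
gripper_width: 0.0425
grip_force: 90.4
```

{"api": "servo_tool", "payload": {
  "deltas": [0, 0, -0.02, 0, 0.1, 0, 0, -0.06, 0, 0.1, 0, 0, -0.1, 0, 0.1, 0, 0, -0.135, 0, 0.1, 0.03, 0.02, -0.135, 0, 0.1, 0.06, 0.041, -0.135, 0, 0.1, 0.09, 0.061, -0.135, 0, 0.1, 0.12, 0.082, -0.135, 0, 0.1, 0.15, 0.102, -0.135, 0, 0.1, 0.17, 0.116, -0.135, 0, 0.1, 0.181, 0.1235, -0.135, 0, 0.1, 0.181, 0.1235, -0.135, 0, 0.1, 0.181, 0.1235, -0.135, 0, 0.1]
}}

```text
time_s: 13.55
tool_pos: [0.5917, -0.085, 0.1784]
orientation: [-3.141, 0.001, 1.737]
wrist_force: [-1.1, 0.5, -3.7]
gripper_width: 0.0423
grip_force: 92.7
```

Run:
```python
from h import *
k=cam('wrist');o=ctrl.get_obs();print(o['time_s'],o['tool_pos'],o['orientation'],o['wrist_force'],o['gripper_width'],o['grip_force'])
grab('side','d7');grab('scene','s7')
for f,n in(('s7','scene'),('d7','side')):
    g=cv2.imread(f'pics/{f}.png',0);u,v=map(int,proj(n,[.591,-.085,.118]));print(f,u,v,'cap',proj(n,[.591,-.085,.1]),'face',proj(n,[o['tool_pos'][0],o['tool_pos'][1],.135]))
    print('     '+''.join(str((u-26+i)%10) for i in range(52)))
    for i,r in enumerate(g[v-30:v+34,u-26:u+26]):print(v-30+i,' '+''.join(' .:-=+*#%@'[min(9,x//24)] for x in r))
```

```text
13.55 [ 0.59169284 -0.08500054  0.17839602] [-3.14056855e+00  5.42816173e-04  1.73737663e+00] [-1.11571209  0.45393378 -3.71723253] 0.04228553109523752 92.70271131768823
s7 290 238 cap (np.float64(290.439255831852), np.float64(243.1081663091091)) face (np.float64(289.7147942398615), np.float64(234.2204714964158))
     4567890123456789012345678901234567890123456789012345
208  ++++++++++++++++-:.::::--::...:-=+++++++++=---------
209  ++++++++++++++++=:...::--:....:-=+++++++++=---------
210  ++++++++++++++=+=:...::::::....:==++++++++=---------
211  ++++++++++++++===:..::----::..::-=++++++++=---------
212  ++++++++++++++===-::::----:::::--=+++++++==---------
213  ++++++++++++++====::::----:::::--=+++++++=----------
214  ++++++++++++++====-:.::::::..:---=+++++++=----------
215  ++++++++++++++====-:..::::...:---=+++++++=----------
216  ++++++++++++++====-:...::....:---=+++++++=----------
217  +++++=+=+=========-:.........::--=+++++++=----------
218  =============--===-:..........:--==+++++==----------
219  ---------------====:.........::--==++====-----------
220  ---------------====:......
[... 6204 characters left out ...]
****
240  *+-*#***************-::::::::::::-====*************+
241  *=-*##**************=:::::::::::.-=============****=
242  *=+*#***************+::::::::::::-==============***=
243  *-*##*****#**********-:::::::::::================*+-
244  =-*#*#*#*#**********#+-:::::::::===================-
245  =+*#*##*************##*=--::::-===================-:
246  -*#*#****#***#******##**+*==-=====================-:
247  -*#*#****#*********#*#******+++===+===============-:
248  +**#***************#*********#*+++*===============-.
249  *##*********#*****#*---==++*****#**++=============:.
250  *#*#****************---------********++==========-:.
251  ***#*#************#=---------+******##*++++=++=+=-:.
```

The mallet face is over the pin in both views: scene u 289 against 290, side u 307 against 307. Striking.

{"api": "servo_tool", "payload": {
  "deltas": [0, 0, 0.012, 0, 0.1, 0, 0, 0.03, 0, 0.1, 0, 0, 0.05, 0, 0.1, 0, 0, 0.056, 0, 0.1, 0, 0, 0.056, 0, 0.1, 0, 0, 0.056, 0, 0.1],
  "force": 110
}}

```text
time_s: 14.15
tool_pos: [0.5929, -0.0873, 0.1246]
orientation: [3.139, 0.002, 1.734]
wrist_force: [-2.5, 0.4, 8.6]
gripper_width: 0.0416
grip_force: 117.6
```

Run:
```python
from h import *
o=ctrl.get_obs();print(o['time_s'],o['tool_pos'],o['orientation'],o['wrist_force'],o['gripper_width'],o['grip_force'])
```

```text
14.15 [ 0.59294022 -0.08725844  0.12463176] [3.13925091e+00 1.85735338e-03 1.73394375e+00] [-2.48778526  0.39310569  8.58928437] 0.041621106781268125 117.61378191411495
```

The net force of about 12 N puts the pin near 15 mm, which is marginal. I'll lift off and strike again, a little deeper.

{"api": "servo_tool", "payload": {
  "deltas": [0, 0, -0.03, 0, 0.1, 0, 0, -0.05, 0, 0.1, 0, 0, -0.05, 0, 0.1, 0, 0, -0.035, 0, 0.1, 0, 0, -0.015, 0, 0.1, 0, 0, 0.003, 0, 0.1, 0, 0, 0.0045, 0, 0.1, 0, 0, 0.0045, 0, 0.1]
}}

```text
time_s: 14.82
tool_pos: [0.5924, -0.0869, 0.1204]
orientation: [3.14, 0.002, 1.735]
wrist_force: [-3.2, -0.0, 14.0]
gripper_width: 0.042
grip_force: 120.8
```

Run:
```python
from h import *
o=ctrl.get_obs();print(o['time_s'],o['tool_pos'],o['orientation'],o['wrist_force'],o['gripper_width'],o['grip_force'])
```

```text
14.8167 [ 0.59238409 -0.08693406  0.1203575 ] [3.13955302e+00 2.29474186e-03 1.73476218e+00] [-3.16996621 -0.02205722 13.98953595] 0.042011749027424605 120.76491951942444
```

Net force about 18 N, so the pin is well past 16 mm. I'll lift off and take the mallet back to its free spot.

{"api": "servo_tool", "payload": {
  "deltas": [0, 0, -0.02, 0, 0.1, 0, 0, -0.05, 0, 0.1, 0, 0, -0.0605, 0, 0.1, -0.03, -0.02, -0.0605, 0, 0.1, -0.06, -0.041, -0.0605, 0, 0.1, -0.09, -0.061, -0.0605, 0, 0.1, -0.12, -0.082, -0.0605, 0, 0.1, -0.15, -0.102, -0.0605, 0, 0.1, -0.17, -0.116, -0.0605, 0, 0.1, -0.181, -0.1235, -0.0605, 0, 0.1, -0.181, -0.1235, -0.03, 0, 0.1, -0.181, -0.1235, 0.01, 0, 0.1, -0.181, -0.1235, 0.04, 0, 0.1, -0.181, -0.1235, 0.06, 0, 0.1, -0.181, -0.1235, 0.068, 0, 0.1, -0.181, -0.1235, 0.0695, 0, 0.1, -0.181, -0.1235, 0.0695, 0, 0.1]
}}

```text
time_s: 16.23
tool_pos: [0.5, -0.2838, 0.0482]
orientation: [-3.141, -0.001, 1.736]
wrist_force: [0.1, -0.2, -4.3]
gripper_width: 0.0423
grip_force: 118.4
```

{"api": "servo_tool", "payload": {
  "deltas": [0, 0, 0.002, 0, 0.1, 0, 0, 0.003, 0, 0.1, 0, 0, 0.003, 0, 0.1]
}}

```text
time_s: 16.48
tool_pos: [0.5009, -0.2845, 0.0468]
orientation: [3.14, 0.002, 1.736]
wrist_force: [-0.7, 0.8, -3.5]
gripper_width: 0.0421
grip_force: 118.4
```

{"api": "servo_tool", "payload": {
  "deltas": [0, 0, 0.001, 0, 0.1, 0, 0, 0.002, 0, 0.1, 0, 0, 0.002, 0, 0.1]
}}

```text
time_s: 16.73
tool_pos: [0.5005, -0.2843, 0.0445]
orientation: [3.14, 0.001, 1.736]
wrist_force: [-0.3, -0.0, 1.7]
gripper_width: 0.0423
grip_force: 119.0
```

{"api": "servo_tool", "payload": {
  "deltas": [0, 0, 0.001, 0, 0.1, 0, 0, 0.0015, 0, 0.1]
}}

```text
time_s: 16.9
tool_pos: [0.5005, -0.2843, 0.0444]
orientation: [3.14, 0.001, 1.736]
wrist_force: [-3.9, 3.0, 17.4]
gripper_width: 0.0425
grip_force: 121.2
```

The mallet is on the table. Releasing and retracting.

{"api": "servo_tool", "payload": {
  "deltas": [0, 0, -0.0015, 0, 0.1, 0, 0, -0.0015, 0, -0.1, 0, 0, -0.0015, 0, -0.4, 0, 0, -0.0015, 0, -1, 0, 0, -0.0015, 0, -1, 0, 0, -0.0015, 0, -1, 0, 0, -0.0015, 0, -1, 0, 0, -0.03, 0, -1, 0, 0, -0.07, 0, -1, 0, 0, -0.11, 0, -1, 0, 0, -0.15, 0, -1, 0, 0, -0.19, 0, -1, 0, 0, -0.23, 0, -1, 0, 0, -0.25, 0, -1, 0, 0, -0.25, 0, -1, 0, 0, -0.25, 0, -1]
}}

```text
time_s: 18.23
tool_pos: [0.5006, -0.2845, 0.2938]
orientation: [3.139, 0.003, 1.736]
wrist_force: [0.0, -0.1, 0.3]
gripper_width: 0.0854
grip_force: 0.0
```

Run:
```python
from h import *
k=cam('wrist');o=ctrl.get_obs();print(o['time_s'],o['tool_pos'],o['wrist_force'],o['gripper_width'])
im=grab('wrist','w9')
H=cv2.cvtColor(im,cv2.COLOR_BGR2HSV);g=((H[:,:,1]<40)&(H[:,:,2]>150)).astype(np.uint8)
u,v=map(int,proj('wrist',[.4995,-.285,.094],k));print(u,v);g=g[v-40:v+40,u-40:u+40].copy()
cs,_=cv2.findContours(g,0,1);c=max(cs,key=cv2.contourArea);(x,y),r=cv2.minEnclosingCircle(c);print(toz('wrist',x+u-40,y+v-40,.094,k),r)
s=ctrl.grab_frame('scene')[:,:,::-1];cv2.imwrite('pics/s9.png',s);a=cv2.imread('pics/s0.png')
df=cv2.absdiff(a,s).max(2);
for n,(u,v) in dict(pin=(290,247),pocket=(331,263),sa=(428,235),sb=(480,262),bottle=(150,250),jar=(220,278),driver=(270,318),mallet=(205,226)).items():
    w=df[v-12:v+12,u-15:u+15];print(n,w.mean().round(1),np.percentile(w,95))
g=cv2.cvtColor(s,cv2.COLOR_BGR2GRAY)
for r in range(232,264):print(r,''.join(' .:-=+*#%@'[min(9,x//24)] for x in g[r,270:312]),'|',''.join(' .:-=+*#%@'[min(9,x//24)] for x in cv2.cvtColor(a,6)[r,270:312]))
```

```text
18.2333 [ 0.50061715 -0.28445614  0.29375514] [ 0.0296293  -0.08059565  0.27553794] 0.08536546809674773
319 214
[ 0.50132587 -0.28027114  0.094     ] 23.711910247802734
pin 1.7 3.0
pocket 5.0 13.049999999999955
sa 1.7 3.0
sb 1.7 3.0
bottle 5.0 17.0
jar 8.0 19.0
driver 1.8 4.0
mallet 4.6 14.0
232 ++++++++++++++++++++++++++++++++++++++++++ | ++++++++++++++++++++++++++++++++++++++++++
233 ++++++++++++++++++++++++++++++++++++++++++ | ++++++++++++++++++++++++++++++++++++++++++
234 ++++++++++++++++++++++++++++++++++++++++++ | ++++++++++++++++++++++++++++++++++++++++++
235 ++++++++++++++++++++++++++++++++++++++++++ | ++++++++++++++++++++++++++++++++++++++++++
236 ++++++++++++++++++++++++++++++++++++++++++ | ++++++++++++++++++++++++++++++++++++++++++
237 ++++++++=+++++++++++++++++++++++++++++++++ | ++=+++++++++++++++++++++++++++++++++++++++
238 =====+++++++++++++++++++++++++++=+++++=+++ | ======+++++=++=+++++++++++=++=+=+=+=++++++
239 ++===++++++++++++++++++++++=======+======= | ++====+++++++++++++++++++++===============
240 +++==++++++++++++++++++++++======+=====+== | ++++++++++++++++++++++
[... 1436 characters left out ...]
+=-::::---- | =--=++++++++===:::::::::::::=+++=-:::-----
257 =--=++++++++++=-:::::::::::-=+++=-:::::::: | =--=++++++++=+=-:::::::::::-=+++=-::::::::
258 =-==++++++++++=-:::::::::::=++++-::::::::: | =-==++++++++++=-:::::::::::=+++=-:::::::::
259 --=+++++++++++=-::::::::::-=+++=-::::::::: | --=+++++++++++=-::::::::::-=+++=-:::::::::
260 --=++++++++++++=-::::::::-=++++=-::::::::: | --=++++++++++++=-::::::::-=++++=-:::::::::
261 --=+++++++++++++=--::::--=++**++-------::: | --=+++++++++++++=--::::--=++*+++-------:::
262 --=++++++++++++++====-==++++++++++======-- | --=++++++++++++++====-==+++++*++++======--
263 -=++++++++++++++++++++++++++++++++++++++++ | -==+++++++++++++++++++++++++++++++++++++++
```

The pin is back up and the picture there matches the start. The mallet stands at its original spot, and the gripper is clear of everything.

```bash
python3 -c "
from cell import ctrl
print(ctrl.hand_in())"
```

```text
the job is handed in; nothing more can be done
None
```

The job is handed in at about 18 s of the 48 s, with no verdict shown: the badge is in its pocket, the pin was struck twice (the first blow looked marginal at about 15 mm, the second went well past 16 mm by the force reading) and has sprung back up, and the mallet stands on the table where it started.

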